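# Set out the offering table

### The arm

A 6-joint arm with a two-finger parallel gripper is mounted at the origin on the work surface. World frame = base frame: x ahead of the robot, y to its left, z up, the work surface at z = 0. Lengths are in m, angles in rad, forces in N, time in s.
With the tool pointing down it reaches from about 0.375 to 0.975 m from the base axis. Payload 3.8 kg.
Tool frame: the origin (TCP) lies where the fingers leave the gripper's body, on its centre line; the fingertips stand 73 mm ahead of it and the grasp point (between the pads) lies 54 mm ahead of it (nose_length is the distance from the TCP to the fingertips, in m); z points along the fingers, y is the line along which they close (so a half turn about z gives the same grasp; the last joint's range is limited). The gripper opens to 85 mm and grips with 20 to 120 N. Pads are 22 mm wide; open, the fingers measure 114 mm over their backs; the gripper's body (76 mm by 85 mm) begins 54 mm behind the grasp point. The pads swing forward as they close: fully open they stand 13 mm farther back than shut.
Start: joints at [-0.037, 0.264, 1.604, -0, 1.274, -0.037], TCP at [0.675, -0, 0.304] pointing down, gripper open.
Joint ranges: [-2.63, 2.63], [-0.94, 2.18], [0.31, 2.57], [-1.31, 4.45], [0, 2.66], [-2.55, 2.55]. Speed limits (rad/s): [2.57, 2.57, 3.14, 3.14, 3.14, 3.14].

### API

Orientations are given as a rotation vector (axis times angle).
In Python, from workcell import read_state, read_camera, calibration, finish_job, look_for, cut_out, tip_of, nose_length gives the robot as it stands.
- The arm moves only by the tool step_arm, never from a script. Its argument "targets" is a list of rows, each a list of 3 entries, a list of its own where there are three numbers: the turn, a rotation vector about the tool's x, y, z in rad, then the shift along the tool's x, y, z in mm, then the finger opening in mm, from 0 to 85.4. In form: [[[ax, ay, az], [x, y, z], grip], ...]. A call has 1 to 5 rows; each row shifts and turns the commanded pose from where the row before left it, along the tool's axes as they then stand; what a row does not reach is not made up. A row lasts 1/12 s, in which the tool goes at most 41.7 mm and 7.16 degrees, less where a joint would pass 70% of its speed; a pose out of reach is approached as far as the arm can. A call with a gripper value outside its range is refused whole. The fingers move at their own pace and stop on an object; "grip_force" is the grip in N (left out, the last holds). Time passes only in rows, so rows that do not move let the fingers close. It gives the time, the measured TCP pose, the force, the opening and the grip force at its end, in the units of the state.
- read_state(): the state, without advancing time (a new reading comes with each control period).
- read_camera(name): name is "scene" or "side" or "wrist"; returns the picture (480x640x3 uint8, red, green, blue); there is no depth.
- calibration(name): a dict with "camera_matrix" (3x3 intrinsics, pixels), "dist_coeffs" ([k1, k2, p1, p2, k3] as OpenCV has them; the pictures are not rectified), "R" (3x3) and "t" (3): a world point X has camera coordinates R X + t. Camera axes: x right, y down, z forward; pixel columns grow to the right and rows downward; lengths in m; the calibration is good to about 2 mm. A picture is of the moment at which its call begins: read the wrist's pose just before it. calibration takes no time and is no camera call; for the wrist camera it gives the pose at the moment of the call.
- finish_job(): hands the job in; it is judged then, once.
Trained networks look in the newest picture that a camera, given by its name, has taken for a name from the list of things; names that differ only in an ending like _2 or _b are one class to them, and where a whole thing is asked for, a point or a joint stands for the part that bears it (a point fixed in the world has none). Each returns a list of dicts, best first, with "score" (0 to 1); they miss things now and then, are a little off and sometimes report something else, mostly with a low value. They report only what shows in the picture. A call takes as long as a camera call. They do not tell look-alikes from the thing itself.
- look_for(camera, query): "extent" ([left, top, right, bottom] in pixels, round what is visible of it).
- cut_out(camera, query): "region" (480x640 bool, what is visible of it) and "extent" ([left, top, right, bottom] in pixels, round what is visible of it).
- tip_of(camera, query): "at" ([row, column] in pixels: a listed point, or the origin of a listed thing).
The state is a dict: "time": time; "q": joint angles; "joint_vel": joint speeds; "joint_torque": joint torques, N m; "tool_pos": TCP position; "tcp_rot": TCP orientation; "wrist_force": force on the tool from outside, world axes, zero at the start; "torque": the same for the moment, N m; "width": opening from 0.0 (shut) to 1.0 (fully open); "grip_force": force on a finger pad.
Only numpy, scipy, OpenCV 4.12 (cv2) and the standard library are available. Lean on these libraries where they do the work, as an engineer would, in place of code of your own. Each camera call takes 0.05 s, during which the arm holds its last target. There are 200 camera calls.

### The job

Set out the offering table: stand the yellow candle in the brass dish, the amber oil bottle on the green coaster and the white shrine inside the lip of the square wooden plinth, squared up with it, and put the black-and-gold casket on the red board, within the gold outline and lined up with it. Stand each one upright and flat inside its rim or outline, set it down without dropping it, and leave the white bowl and the red jar where they stand.

Things in the scene. Friction and masses are not known exactly. Their poses are not given: they have to be found in the camera images.
- candle_c (a point): centre of the yellow pillar candle: upright cylinder 44 mm in diameter, 80 mm tall plus a 4 mm black wick; this point is on its axis, 42 mm above its foot; z up. About 0.11 kg, loose
- bottle_c (a point): centre of the little amber-brown oil bottle with a white cap: 40 mm in diameter up to 58 mm height, then a shoulder and a cap 24 mm in diameter, 84 mm tall in all; this point is on its axis, 42 mm above its foot; z up. About 0.13 kg, loose
- chedi_c (a point): centre of the white porcelain miniature shrine with gold bands and a gold spire: square foot 50 x 50 mm, 16 mm high, on it a square body 40 x 40 mm up to 58 mm height, then a round spire up to 84 mm; this point is on its axis, 42 mm above its foot; x and y are square to its sides, z up. About 0.16 kg, loose
- casket_c (a point): centre of the black lacquer casket with a gold lid (one rigid piece): 60 mm along its x, 40 mm along its y, 44 mm tall; this point is 22 mm above its underside; z up. About 0.12 kg, loose
- dish: round brass candle dish with a small flat thumb ring at one side, fixed to the table: outside diameter 72 mm, inside about 62 mm at the floor, floor 8 mm and rim 14 mm above the table; origin under the centre of the round, at table height; z up. The thumb ring lies on its -x side, out to 57 mm
- coaster: round green coaster with a rim, fixed to the table: outside diameter 72 mm, inside about 62 mm at the floor, floor 8 mm and rim 14 mm above the table; origin under its centre, at table height; z up
- plinth: square pale-wood plinth with a raised lip of darker wood, fixed to the table: 78 x 78 mm outside, 70 x 70 mm inside the lip, floor 8 mm and lip 14 mm above the table; origin under its centre, at table height; x and y are square to its sides, z up
- board: flat red lacquer board with a thin gold outline of 73 x 53 mm drawn at its middle, fixed to the table: 100 mm along its x, 76 mm along its y, top 8 mm above the table, no rim; the outline's long side lies along x; origin under its centre, at table height; z up
- bowl: small empty white bowl, to be left alone: 72 mm across, 36 mm tall; origin under its centre
- jar: small dark-red jar with a black lid, to be left alone: 50 mm across, 60 mm tall; origin under its centre
Things that resemble listed ones, but are neither listed nor needed, are in the scene too. Leave any grey look-alike of the plinth alone. What is shaped like the part that bears candle_c but blue is not meant.

How it is judged:
At the end, for the whole second after the job is handed in: All flat, upright (0.1 rad) and at rest: candle within 14 mm of the dish centre, bottle 15 mm of the coaster centre, shrine 15 mm of the plinth centre and squared up within 0.22 rad, casket 13 mm of the board centre with long sides parallel within 0.2 rad (horizontal distance between candle_c and dish below 0.014 m and z of candle_c in the frame of dish between 0.046 and 0.054 m and angle between each of candle_c, bottle_c, chedi_c, casket_c's own z axis and vertical below 0.1 rad and linear speed of each of candle, bottle, chedi, casket below 0.02 m/s and horizontal distance between bottle_c and coaster below 0.015 m and z of bottle_c in the frame of coaster between 0.046 and 0.054 m and horizontal distance between chedi_c and plinth below 0.015 m and z of chedi_c in the frame of plinth between 0.046 and 0.054 m and horizontal distance between casket_c and board below 0.013 m and z of casket_c in the frame of board between 0.026 and 0.034 m and (angle between the x axis of chedi_c and the x axis of plinth, either way round below 0.22 rad or angle between the x axis of chedi_c and the y axis of plinth, either way round below 0.22 rad) and angle between the x axis of casket_c and the x axis of board, either way round below 0.2 rad); the robot touches nothing.
It fails at once if one of the four things is dropped or thrown (moves faster than 0.7 m/s while the fingers do not hold it) ((linear speed of candle above 0.7 m/s and contact force between the fingers and candle below 0.05 N) or (linear speed of bottle above 0.7 m/s and contact force between the fingers and bottle below 0.05 N) or (linear speed of chedi above 0.7 m/s and contact force between the fingers and chedi below 0.05 N) or (linear speed of casket above 0.7 m/s and contact force between the fingers and casket below 0.05 N)).
It fails at once if the white bowl is shifted by more than 20 mm (distance of bowl from where it was at the start of the episode above 0.02 m).
It fails at once if the red jar is shifted by more than 20 mm (distance of jar from where it was at the start of the episode above 0.02 m).
It also fails if it takes over 115 s, if anything falls off the work surface, if the arm or the gripper's body presses on something with over 40 N, if the wrist force passes 120 N, or if a joint passes its speed limit or range.

## Working session

There is one attempt and no reset: what is moved stays moved. The work goes in short steps, Python scripts to look and compute and a tool call to move; the robot and the scene stay as the last step left them, time stands still between calls to the robot, and variables do not carry over. Pictures are saved under pics/ and viewed, at most 14 in all, crops included, and the job is handed in when it is done.

Besides the shell and the picture viewer there is one more tool, called after ">>>" by a JSON object that holds its "method" and its "body", one argument or row to a line. step_arm: Moves the arm, as the interface text tells. Its arguments: {"type":"object","properties":{"targets":{"type":"array","items":{"type":"array"}},"grip_force":{"type":"number"}},"required":["targets"]}

```bash
mkdir -p pics; ls; python3 - <<'E'
from workcell import *
import cv2,numpy as np
s=read_state();print(s['time'],s['tool_pos'],s['tcp_rot'],s['width'])
a=read_camera("scene");b=read_camera("side")
cv2.imwrite('pics/scene.png',a[:,:,::-1]);cv2.imwrite('pics/side.png',b[:,:,::-1])
for c in("scene","side","wrist"):
    k=calibration(c);print(c,np.round(k['R'],3).tolist(),np.round(k['t'],3),np.round(k['camera_matrix'],0).tolist(),k['dist_coeffs'])
w=read_camera("wrist");cv2.imwrite('pics/wrist.png',w[:,:,::-1])
E
```

```text
pics
0.0 [6.74425577e-01 3.93512363e-05 3.02531950e-01] [-2.22024869 -2.22028862  0.0024186 ] 1.003242367677019
scene [[-0.555, 0.832, -0.0], [0.554, 0.37, -0.746], [-0.62, -0.415, -0.666]] [ 0.286 -0.245  1.391] [[446.0, 0.0, 318.0], [0.0, 446.0, 233.0], [0.0, 0.0, 1.0]] [0.03903822 0.         0.         0.         0.        ]
side [[0.996, -0.084, 0.014], [-0.044, -0.646, -0.762], [0.073, 0.759, -0.647]] [-0.487  0.076  1.275] [[572.0, 0.0, 331.0], [0.0, 572.0, 250.0], [0.0, 0.0, 1.0]] [-0.17710032  0.          0.          0.          0.        ]
wrist [[1.0, 0.0, -0.001], [0.0, -0.948, 0.319], [-0.001, -0.319, -0.948]] [-0.675 -0.039  0.38 ] [[343.0, 0.0, 317.0], [0.0, 343.0, 246.0], [0.0, 0.0, 1.0]] [-0.0456157  0.         0.         0.         0.       ]
```

View pics/scene.png

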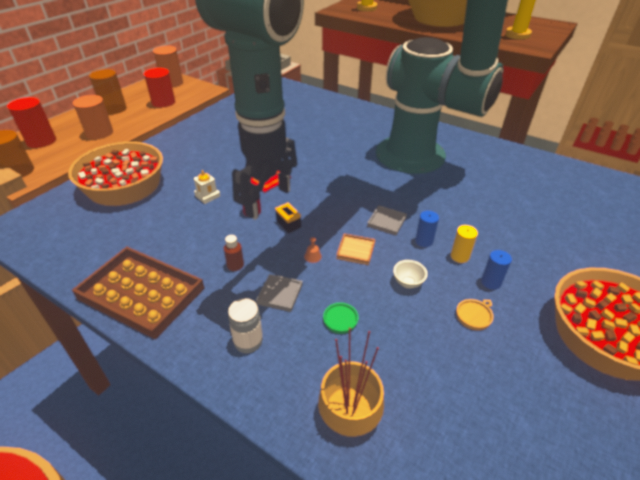

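View pics/side.png

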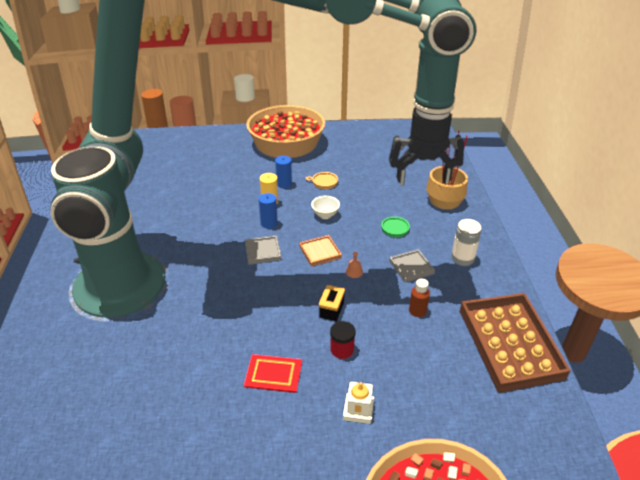

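View pics/wrist.png

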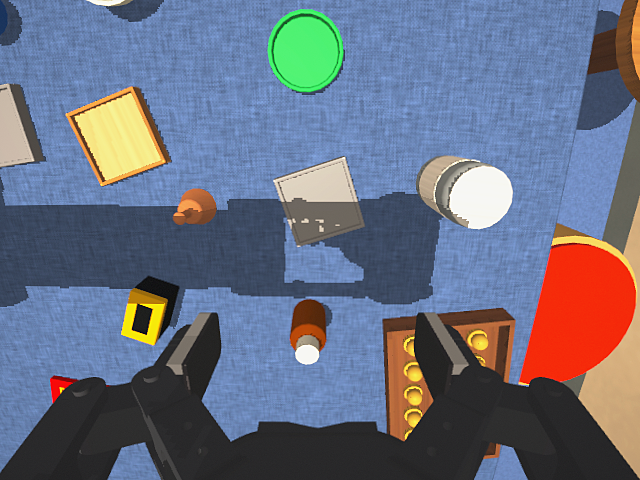

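Side view: candle (269,190) with blue look-alikes at (284,172) and (268,211); dish (325,181); bowl (325,208); coaster (396,227); pale-wood plinth (320,250) with grey look-alikes at (264,250) and (411,264); casket (332,303); jar (343,340); board (273,373); shrine (360,400); bottle (420,298).

```bash
cat > h.py <<'E'
from workcell import *
import numpy as np,cv2
from scipy.spatial.transform import Rotation as Ro
Z=dict(candle_c=.042,bottle_c=.042,chedi_c=.042,casket_c=.022,dish=0,coaster=0,plinth=0,board=0,bowl=0,jar=0)
def plane(cam,uv,z,k=None):
    k=k or calibration(cam); uv=np.array(uv,float).reshape(-1,1,2)
    n=cv2.undistortPoints(uv,k['camera_matrix'],k['dist_coeffs'])[:,0]
    d=np.c_[n,np.ones(len(n))]@k['R']; c=-k['R'].T@k['t']
    return (c+d*((z-c[2])/d[:,2])[:,None])[:,:2]
def tips(cam,names,n=2):
    k=calibration(cam)
    for q in names:
        for d in tip_of(cam,q)[:n]:
            if d['score']<.2: continue
            r,c=d['at'];print(cam,q,round(d['score'],2),'px',round(c),round(r),'xy',np.round(plane(cam,[c,r],Z[q],k)[0],4))
def snap(cam,f):
    im=read_camera(cam);cv2.imwrite('pics/'+f,im[:,:,::-1]);return im
def st():
    s=read_state();R=Ro.from_rotvec(s['tcp_rot']).as_matrix()
    print('t',round(s['time'],2),'tcp',np.round(s['tool_pos'],4),'x',np.round(R[:,0],3),'z',np.round(R[:,2],3));return s,R
E
python3 - <<'E'
from h import *
read_camera("side");read_camera("scene");
tips("side",list(Z));tips("scene",list(Z));st()
E
```

```text
side candle_c 0.81 px 268 208 xy [0.3461 0.2098]
side candle_c 0.65 px 271 190 xy [0.3548 0.2899]
side bottle_c 0.77 px 416 295 xy [ 0.6595 -0.1231]
side chedi_c 0.8 px 359 397 xy [ 0.5067 -0.369 ]
side casket_c 0.61 px 268 372 xy [ 0.345  -0.2869]
side dish 0.72 px 324 188 xy [0.499  0.3497]
side coaster 0.87 px 395 230 xy [0.6635 0.1506]
side plinth 0.91 px 263 251 xy [0.3323 0.0924]
side plinth 0.79 px 320 253 xy [0.4681 0.0751]
side board 0.64 px 272 377 xy [ 0.351  -0.2817]
side bowl 0.81 px 324 219 xy [0.4883 0.2098]
side jar 0.77 px 341 349 xy [ 0.4901 -0.2228]
scene candle_c 0.91 px 462 242 xy [0.3453 0.2857]
scene candle_c 0.74 px 207 180 xy [ 0.49 -0.38]
scene bottle_c 0.75 px 234 253 xy [ 0.6645 -0.1281]
scene chedi_c 0.61 px 206 182 xy [ 0.4984 -0.3748]
scene casket_c 0.56 px 290 219 xy [ 0.4797 -0.1082]
scene casket_c 0.52 px 251 211 xy [ 0.5101 -0.209 ]
scene dish 0.81 px 474 314 xy [0.4951 0.3745]
scene coaster 0.66 px 342 320 xy [0.6607 0.1554]
scene plinth 0.88 px 278 293 xy [0.6761 0.0038]
scene plinth 0.77 px 385 224 xy [0.339 0.089]
scene board 0.61 px 268 178 xy [ 0.3476 -0.2868]
scene bowl 0.65 px 408 279 xy [0.4819 0.2206]
scene bowl 0.59 px 251 211 xy [ 0.4901 -0.2297]
scene jar 0.56 px 254 210 xy [ 0.4827 -0.2277]
t 1.25 tcp [ 0.675  -0.      0.3039] x [ 0.  1. -0.] z [-0. -0. -1.]
```

```bash
cat >> h.py <<'E'
from scipy.optimize import minimize
def cyl(d,z0,z1):
    a=np.linspace(0,2*np.pi,24,endpoint=False);return np.vstack([np.c_[d/2*np.cos(a),d/2*np.sin(a),0*a+z] for z in(z0,z1)])
def box(a,b,z0,z1):
    return np.array([[x*a/2,y*b/2,z] for x in(-1,1) for y in(-1,1) for z in(z0,z1)])
M=dict(candle_c=[cyl(.044,0,.08),cyl(.004,.08,.084)],bottle_c=[cyl(.04,0,.058),cyl(.024,.058,.084)],
 chedi_c=[box(.05,.05,0,.016),box(.04,.04,0,.058),cyl(.02,.058,.078)],casket_c=[box(.06,.04,0,.044)],
 dish=[cyl(.072,0,.014),np.array([[x,y,z] for x in(-.057,-.03) for y in(-.01,.01) for z in(0,.005)])],coaster=[cyl(.072,0,.014)],
 plinth=[box(.078,.078,0,.014)],board=[box(.1,.076,0,.008)],bowl=[cyl(.072,.034,.036),cyl(.04,0,.03)],jar=[cyl(.05,0,.06)])
def render(q,p,k):
    c,s=np.cos(p[2]),np.sin(p[2]);m=np.zeros((480,640),np.uint8)
    rv=cv2.Rodrigues(k['R'])[0]
    for P in M[q]:
        W=P@np.array([[c,s,0],[-s,c,0],[0,0,1]])+[p[0],p[1],p[3] if len(p)>3 else 0]
        uv=cv2.projectPoints(W,rv,k['t'],k['camera_matrix'],k['dist_coeffs'])[0]
        cv2.fillConvexPoly(m,np.round(cv2.convexHull(uv.astype(np.float32))*16).astype(np.int32),255,cv2.LINE_AA,4)
    return m
def fit(cam,q,xy,z=0.,yaws=None,near=.06):
    k=calibration(cam);best=None
    for d in cut_out(cam,q):
        r=d['region'].astype(np.uint8)*255
        if r.any():
            v,u=np.nonzero(r);g=plane(cam,[u.mean(),v.mean()],z+Z[q],k)[0]
            e=np.hypot(*(g-xy))
            if e<near and (best is None or e<best[0]): best=(e,r,d)
    if best is None: print(cam,q,'none');return
    r=best[1].astype(float)
    def cost(p):
        m=render(q,[*p,z],k).astype(float);return 1-np.minimum(m,r).sum()/np.maximum(m,r).sum()
    res=None
    for y in yaws if yaws is not None else ([0] if q in('candle_c','bottle_c','coaster','bowl','jar') else np.arange(0,np.pi*(2 if q=='dish' else 1),.5)):
        S=np.array([[*xy,y]]*4)+np.array([[0,0,0],[.015,0,0],[0,.015,0],[0,0,.25]])
        o=minimize(cost,S[0],method='Nelder-Mead',options=dict(initial_simplex=S,maxfev=120))
        if res is None or o.fun<res.fun: res=o
    v,u=np.nonzero(best[1])
    print(cam,q,round(best[2]['score'],2),'xy',np.round(res.x[:2],4),'yaw',round(res.x[2],3),'iou',round(1-res.fun,3),'edge' if u.min()<2 or v.min()<2 or u.max()>637 or v.max()>477 else '',flush=True)
    return res.x
E
cat > m.py <<'E'
from h import *
for c in("side","scene","wrist"): read_camera(c)
E0=dict(candle_c=(.35,.288),bottle_c=(.662,-.126),chedi_c=(.502,-.372),casket_c=(.48,-.11),dish=(.497,.36),coaster=(.662,.153),plinth=(.468,.075),board=(.35,-.285))
for q,e in E0.items():
    for c in("side","scene","wrist"): fit(c,q,e)
E
time python3 m.py
```

```text
side candle_c 0.88 xy [0.3465 0.3369] yaw -0.61 iou 0.545 
scene candle_c 0.95 xy [0.3476 0.2888] yaw 0.068 iou 0.888 
wrist candle_c none
side bottle_c none
scene bottle_c 0.84 xy [ 0.6638 -0.1321] yaw 0.217 iou 0.864 
wrist bottle_c 0.82 xy [ 0.6649 -0.1276] yaw 0.21 iou 0.906 
side chedi_c 0.61 xy [ 0.5076 -0.3696] yaw 1.353 iou 0.869 
scene chedi_c none
wrist chedi_c none
side casket_c 0.67 xy [ 0.4791 -0.1129] yaw 1.31 iou 0.868 
scene casket_c 0.97 xy [ 0.478  -0.1175] yaw 1.071 iou 0.871 
wrist casket_c 0.78 xy [ 0.4813 -0.1115] yaw 4.276 iou 0.915 
side dish none
scene dish 0.9 xy [0.4977 0.3735] yaw -0.226 iou 0.818 
wrist dish none
side coaster 0.7 xy [0.6663 0.1585] yaw -0.078 iou 0.807 
scene coaster 0.62 xy [0.6597 0.1508] yaw 0.154 iou 0.881 
wrist coaster 0.79 xy [0.6631 0.1561] yaw 0.056 iou 0.933 
side plinth 0.98 xy [0.468  0.0782] yaw 3.436 iou 0.913 
scene plinth 0.94 xy [0.4674 0.0748] yaw 0.357 iou 0.907 
wrist plinth 0.65 xy [0.4697 0.0793] yaw 3.447 iou 0.96 
side board 0.97 xy [ 0.3527 -0.2757] yaw 2.954 iou 0.922 
scene board 0.62 xy [ 0.3664 -0.2865] yaw 0.761 iou 0.29 
wrist board 0.89 xy [ 0.319  -0.2778] yaw 0.817 iou 0.124 
real	0m26.261s
user	0m10.749s
sys	0m10.790s
```

>>> {"method": "step_arm", "body": {
  "targets": [
    [[0,0,0],[-25.5,-2,26],64],
    [[0,0,0],[-25.5,-2,26],64],
    [[0,0,0],[-25.5,-2,26],64],
    [[0,0,0],[-25.5,-2,26],64],
    [[0,0,0],[-25.5,-2,26],64]
  ],
  "grip_force": 35
}}

```text
time: 3.02
tool_pos: [0.6649, -0.1285, 0.173]
tcp_rot: [2.221, 2.221, 0.0]
wrist_force: [-0.3, -0.3, 0.5]
width: 0.75
grip_force: 0.0
```

>>> {"method": "step_arm", "body": {
  "targets": [
    [[0,0,0],[0,0,0],64],
    [[0,0,0],[0,0,0],64]
  ]
}}

```text
time: 3.18
tool_pos: [0.6633, -0.1285, 0.1712]
tcp_rot: [-2.221, -2.215, 0.004]
wrist_force: [0.2, 0.6, 0.8]
width: 0.754
grip_force: 0.0
```

```bash
python3 - <<'E'
from h import *
st();snap("wrist","w1.png");fit("wrist","bottle_c",(.665,-.1275));tips("wrist",["bottle_c"])
read_camera("side");fit("side","candle_c",(.35,.288))
E
```

```text
t 3.18 tcp [ 0.6633 -0.1285  0.1712] x [0.003 1.    0.001] z [-0.005  0.001 -1.   ]
wrist bottle_c 0.87 xy [ 0.6665 -0.1273] yaw 0.161 iou 0.922 
wrist bottle_c 0.55 px 319 269 xy [ 0.6681 -0.1263]
side candle_c 0.61 xy [0.3479 0.2986] yaw -0.066 iou 0.574
```

View pics/w1.png

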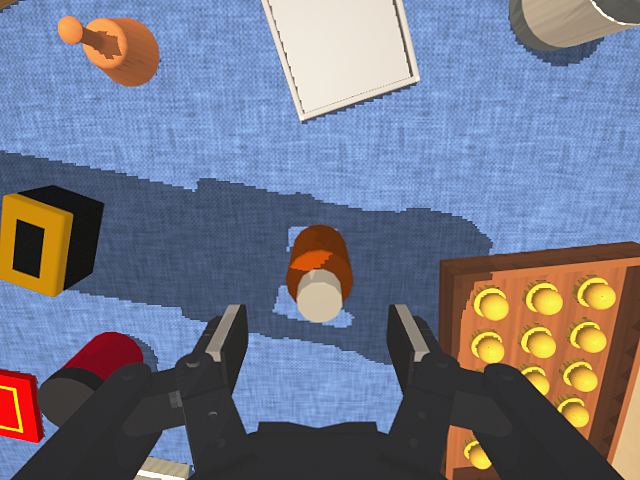

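The wrist view shows the bottle (320,270) centred between the fingers and the tray clear to the right (440+). Descend and grip.

>>> {"method": "step_arm", "body": {
  "targets": [
    [[0,0,0],[0.5,1,26],64],
    [[0,0,0],[0.5,1,26],64],
    [[0,0,0],[0,0,26],64],
    [[0,0,0],[0,0,0],64],
    [[0,0,0],[0,0,0],30]
  ]
}}

```text
time: 3.85
tool_pos: [0.6662, -0.1254, 0.0952]
tcp_rot: [-2.218, -2.221, 0.002]
wrist_force: [-0.1, -0.1, 0.1]
width: 0.621
grip_force: 0.0
```

>>> {"method": "step_arm", "body": {
  "targets": [
    [[0,0,0],[0,0,0],30],
    [[0,0,0],[0,0,0],30],
    [[0,0,0],[0,0,0],30],
    [[0,0,0],[0,0,0],30]
  ]
}}

```text
time: 4.18
tool_pos: [0.6683, -0.1267, 0.0981]
tcp_rot: [2.219, 2.219, 0.003]
wrist_force: [-0.1, 0.5, 3.3]
width: 0.458
grip_force: 35.6
```

>>> {"method": "step_arm", "body": {
  "targets": [
    [[0,0,0],[0,0,-20],30],
    [[0,0,0],[10,0,-30],30],
    [[0,0,0],[38,0,0],30],
    [[0,0,0],[39,0,0],30],
    [[0,0,0],[39,-1,0],30]
  ]
}}

```text
time: 4.6
tool_pos: [0.667, -0.0001, 0.1481]
tcp_rot: [2.222, 2.217, 0.004]
wrist_force: [-0.0, 1.3, -1.4]
width: 0.456
grip_force: 35.6
```

>>> {"method": "step_arm", "body": {
  "targets": [
    [[0,0,0],[39,-1,0],30],
    [[0,0,0],[39,-1,0],30],
    [[0,0,0],[39,-1,0],30],
    [[0,0,0],[30,0,0],30],
    [[0,0,0],[9,0,0],30]
  ]
}}

```text
time: 5.02
tool_pos: [0.6629, 0.1603, 0.1469]
tcp_rot: [-2.217, -2.225, -0.004]
wrist_force: [0.5, -0.6, -0.2]
width: 0.455
grip_force: 35.6
```

>>> {"method": "step_arm", "body": {
  "targets": [
    [[0,0,0],[0,0,0],30],
    [[0,0,0],[0,0,0],30]
  ]
}}

```text
time: 5.18
tool_pos: [0.663, 0.1555, 0.1462]
tcp_rot: [2.219, 2.222, -0.0]
wrist_force: [0.4, -0.2, -1.6]
width: 0.46
grip_force: 35.6
```

```bash
python3 - <<'E'
from h import *
st();snap("wrist","w2.png");fit("wrist","coaster",(.663,.156));fit("wrist","bottle_c",(.663,.156),z=.05)
E
```

```text
t 5.18 tcp [0.663  0.1555 0.1462] x [-0.001  1.    -0.001] z [ 0.    -0.001 -1.   ]
wrist coaster 0.74 xy [0.6634 0.1537] yaw 0.063 iou 0.621 
wrist bottle_c 0.63 xy [0.6639 0.1565] yaw 0.141 iou 0.808
```

View pics/w2.png

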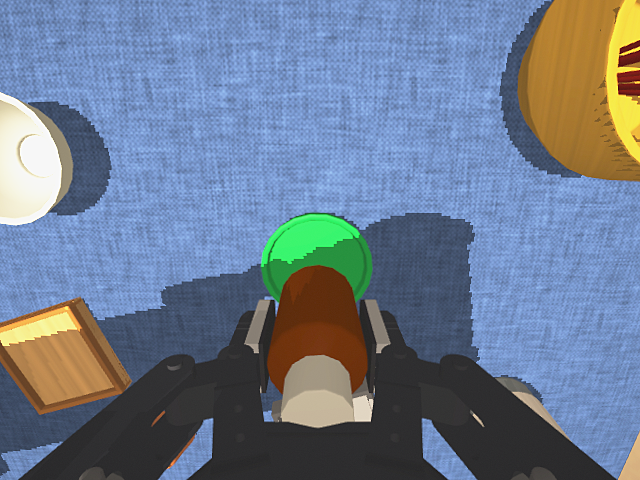

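The bottle hangs straight above the coaster (317,258). Lower it, release it and rise.

>>> {"method": "step_arm", "body": {
  "targets": [
    [[0,0,0],[0,0,20],30],
    [[0,0,0],[0,0,14],30],
    [[0,0,0],[0,0,4],30],
    [[0,0,0],[0,0,3],30],
    [[0,0,0],[0,0,1],30]
  ]
}}

```text
time: 5.75
tool_pos: [0.6622, 0.1539, 0.1059]
tcp_rot: [-2.222, -2.219, 0.006]
wrist_force: [-8.5, -2.7, 18.0]
width: 0.461
grip_force: 37.4
```

>>> {"method": "step_arm", "body": {
  "targets": [
    [[0,0,0],[0,0,0.5],30],
    [[0,0,0],[0,0,0],30]
  ]
}}

```text
time: 5.92
tool_pos: [0.6628, 0.1541, 0.1058]
tcp_rot: [-2.222, -2.22, 0.003]
wrist_force: [-6.0, -2.6, 13.2]
width: 0.455
grip_force: 37.0
```

>>> {"method": "step_arm", "body": {
  "targets": [
    [[0,0,0],[0,0,0],66],
    [[0,0,0],[0,0,0],66],
    [[0,0,0],[0,0,0],66],
    [[0,0,0],[0,0,-15],66],
    [[0,0,0],[0,0,-35],66]
  ]
}}

```text
time: 6.33
tool_pos: [0.6589, 0.1545, 0.1478]
tcp_rot: [-2.217, -2.216, 0.016]
wrist_force: [-0.2, -0.5, -0.8]
width: 0.776
grip_force: 0.0
```

>>> {"method": "step_arm", "body": {
  "targets": [
    [[0,0,0],[0,0,-38],66],
    [[0,0,0],[5,-25,-30],66],
    [[0,0,0],[10,-35,-15],66],
    [[0,0,0],[10,-38,-10],66],
    [[0,0,0],[10,-38,-10],66]
  ]
}}

```text
time: 6.75
tool_pos: [0.5263, 0.1907, 0.2587]
tcp_rot: [2.222, 2.22, 0.004]
wrist_force: [-1.0, 0.4, 0.1]
width: 0.773
grip_force: 0.0
```

>>> {"method": "step_arm", "body": {
  "targets": [
    [[0,0,0],[15,-35,0],66],
    [[0,0,0],[15,-35,0],66],
    [[0,0,0],[15,-35,0],66],
    [[0,0,0],[15,-25,0],66],
    [[0,0,0],[0,0,0],66]
  ]
}}

```text
time: 7.17
tool_pos: [0.3927, 0.2518, 0.2568]
tcp_rot: [-2.216, -2.223, 0.001]
wrist_force: [0.4, 0.6, -0.1]
width: 0.775
grip_force: 0.0
```

```bash
python3 - <<'E'
from h import *
st();snap("wrist","w3.png");fit("wrist","candle_c",(.348,.289));fit("wrist","dish",(.497,.372));tips("wrist",["candle_c","dish"],3)
read_camera("side");fit("side","bottle_c",(.663,.155),z=.008)
E
```

```text
t 7.17 tcp [0.3927 0.2518 0.2568] x [-0.003  1.     0.001] z [-0.002  0.001 -1.   ]
wrist candle_c 0.95 xy [0.353  0.2927] yaw 0.125 iou 0.916 
wrist dish 0.57 xy [0.5083 0.377 ] yaw 6.001 iou 0.888 
wrist candle_c 0.68 px 267 285 xy [0.3526 0.2017]
wrist dish 0.68 px 444 82 xy [0.5102 0.3774]
side bottle_c 0.72 xy [0.6637 0.1504] yaw -0.091 iou 0.811
```

View pics/w3.png

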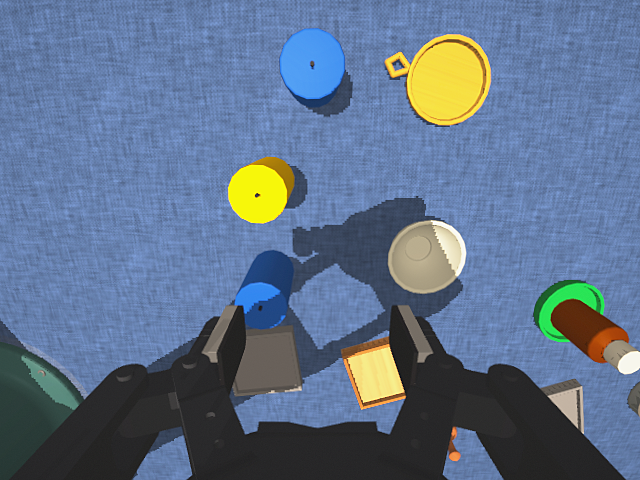

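View: yellow candle (258,193), blue look-alikes at (312,63) and (262,300), brass dish with thumb ring (448,80). Bottle stands on the coaster. Move over the candle.

>>> {"method": "step_arm", "body": {
  "targets": [
    [[0,0,0],[20,-20,-5],66],
    [[0,0,0],[19,-20,15],66],
    [[0,0,0],[0,0,20],66],
    [[0,0,0],[0,0,17],66],
    [[0,0,0],[0,0,0],66]
  ]
}}

```text
time: 7.93
tool_pos: [0.3555, 0.2881, 0.2058]
tcp_rot: [-2.221, -2.22, 0.011]
wrist_force: [-0.7, -1.0, -1.1]
width: 0.773
grip_force: 0.0
```

```bash
python3 - <<'E'
from h import *
st();read_camera("wrist");fit("wrist","candle_c",(.351,.291));fit("wrist","dish",(.505,.377))
read_camera("scene");fit("scene","candle_c",(.351,.291))
E
```

```text
t 7.93 tcp [0.3555 0.2881 0.2058] x [ 0.     1.    -0.004] z [-0.006 -0.004 -1.   ]
wrist candle_c 0.56 xy [0.3505 0.2935] yaw 0.291 iou 0.929 
wrist dish 0.8 xy [0.5078 0.3796] yaw 5.988 iou 0.908 
scene candle_c 0.98 xy [0.3455 0.2882] yaw 0.03 iou 0.779
```

>>> {"method": "step_arm", "body": {
  "targets": [
    [[0,0,0],[3,-6,30],66],
    [[0,0,0],[0,0,30],66],
    [[0,0,0],[0,0,30],66],
    [[0,0,0],[0,0,16],66],
    [[0,0,0],[0,0,0],66]
  ]
}}

```text
time: 8.6
tool_pos: [0.3494, 0.2909, 0.1007]
tcp_rot: [-2.221, -2.22, 0.009]
wrist_force: [-0.4, -0.5, -0.1]
width: 0.769
grip_force: 0.0
```

>>> {"method": "step_arm", "body": {
  "targets": [
    [[0,0,0],[0,0,0],34],
    [[0,0,0],[0,0,0],34],
    [[0,0,0],[0,0,0],34],
    [[0,0,0],[0,0,0],34]
  ]
}}

```text
time: 8.93
tool_pos: [0.3523, 0.2934, 0.1052]
tcp_rot: [2.221, 2.221, 0.006]
wrist_force: [1.3, 0.7, 3.2]
width: 0.503
grip_force: 36.1
```

>>> {"method": "step_arm", "body": {
  "targets": [
    [[0,0,0],[0,0,-25],34],
    [[0,0,0],[0,5,-35],34],
    [[0,0,0],[10,30,-20],34],
    [[0,0,0],[18,33,0],34],
    [[0,0,0],[18,33,0],34]
  ]
}}

```text
time: 9.35
tool_pos: [0.4545, 0.3399, 0.1874]
tcp_rot: [2.22, 2.22, 0.011]
wrist_force: [-0.1, 0.7, -0.4]
width: 0.504
grip_force: 36.0
```

>>> {"method": "step_arm", "body": {
  "targets": [
    [[0,0,0],[18,33,0],34],
    [[0,0,0],[15,18,10],34],
    [[0,0,0],[6,4,20],34],
    [[0,0,0],[0,0,0],34],
    [[0,0,0],[0,0,0],34]
  ]
}}

```text
time: 9.77
tool_pos: [0.5062, 0.377, 0.1524]
tcp_rot: [-2.221, -2.221, 0.005]
wrist_force: [0.1, -1.5, -1.3]
width: 0.505
grip_force: 36.0
```

```bash
python3 - <<'E'
from h import *
st();read_camera("wrist");read_camera("scene");read_camera("side");fit("wrist","candle_c",(.507,.378),z=.05);fit("wrist","dish",(.507,.379));
for c in("scene","side"):fit(c,"dish",(.503,.375));fit(c,"candle_c",(.505,.375),z=.05)
E
```

```text
t 9.77 tcp [0.5062 0.377  0.1524] x [-0.     1.    -0.002] z [-0.003 -0.002 -1.   ]
wrist candle_c 0.94 xy [0.5075 0.3776] yaw 0.138 iou 0.882 
wrist dish 0.71 xy [0.5046 0.3765] yaw 6.038 iou 0.548 
scene dish 0.65 xy [0.4999 0.3746] yaw 6.43 iou 0.679 
scene candle_c 0.62 xy [0.5063 0.373 ] yaw 0.005 iou 0.387 
side dish 0.72 xy [0.5019 0.3796] yaw -0.531 iou 0.831 
side candle_c 0.71 xy [0.5067 0.3802] yaw 0.028 iou 0.824
```

>>> {"method": "step_arm", "body": {
  "targets": [
    [[0,0,0],[0,-3,20],34],
    [[0,0,0],[0,0,14],34],
    [[0,0,0],[0,0,4],34],
    [[0,0,0],[0,0,2],34],
    [[0,0,0],[0,0,0],34]
  ]
}}

```text
time: 10.63
tool_pos: [0.5035, 0.3772, 0.1132]
tcp_rot: [-2.221, -2.221, 0.003]
wrist_force: [-0.3, 0.1, 0.5]
width: 0.504
grip_force: 36.0
```

```bash
python3 - <<'E'
from h import *
s,R=st();print(s['wrist_force']);a=snap("wrist","w4.png")
E
```

```text
t 10.63 tcp [0.5035 0.3772 0.1132] x [-0.     1.    -0.001] z [-0.002 -0.001 -1.   ]
[-0.28876964  0.06472729  0.48526473]
```

View pics/w4.png

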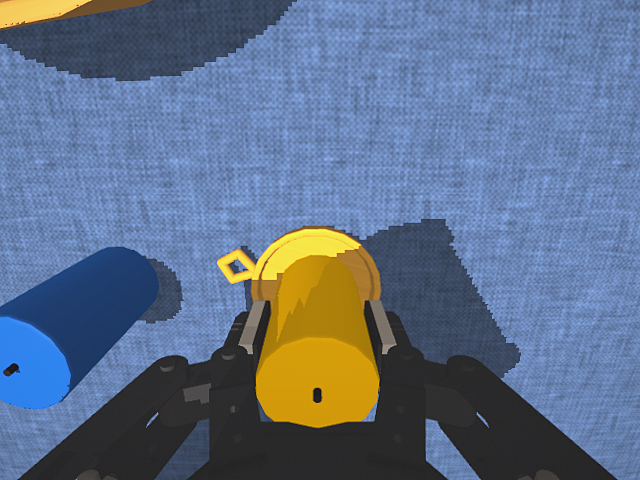

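Candle is centred over the dish (315,270). Lower the last few mm.

>>> {"method": "step_arm", "body": {
  "targets": [
    [[0,0,0],[0,0,2],34],
    [[0,0,0],[0,0,1],34],
    [[0,0,0],[0,0,1],34],
    [[0,0,0],[0,0,0],34]
  ]
}}

```text
time: 11.02
tool_pos: [0.5039, 0.3774, 0.1131]
tcp_rot: [-2.221, -2.221, 0.002]
wrist_force: [-9.3, -6.1, 22.2]
width: 0.508
grip_force: 38.1
```

>>> {"method": "step_arm", "body": {
  "targets": [
    [[0,0,0],[0,0,0],68],
    [[0,0,0],[0,0,0],68],
    [[0,0,0],[0,0,0],68],
    [[0,0,0],[0,0,-15],68],
    [[0,0,0],[0,0,-35],68]
  ]
}}

```text
time: 11.43
tool_pos: [0.5005, 0.375, 0.1533]
tcp_rot: [-2.22, -2.22, 0.019]
wrist_force: [-0.9, -0.5, -1.0]
width: 0.796
grip_force: 0.0
```

>>> {"method": "step_arm", "body": {
  "targets": [
    [[0,0,0],[0,0,-40],68],
    [[0,0,0],[0,0,-40],68],
    [[0,0,0],[-30,0,-20],68],
    [[0,0,0.04],[-40,0,0],68],
    [[0,0,0.04],[-40,0,0],68]
  ]
}}

```text
time: 11.85
tool_pos: [0.5037, 0.2677, 0.2618]
tcp_rot: [2.307, 2.13, 0.008]
wrist_force: [0.7, -1.4, -1.3]
width: 0.795
grip_force: 0.0
```

```bash
python3 - <<'E'
from h import *
st();read_camera("side");fit("side","candle_c",(.504,.377),z=.008);fit("side","dish",(.504,.377));
E
```

```text
t 11.85 tcp [0.5037 0.2677 0.2618] x [0.079 0.997 0.002] z [ 0.005  0.002 -1.   ]
side candle_c 0.85 xy [0.5043 0.3782] yaw 0.356 iou 0.903 
side dish 0.47 xy [0.4997 0.3774] yaw 5.581 iou 0.367
```

>>> {"method": "step_arm", "body": {
  "targets": [
    [[0,0,0],[-41,1,0],68],
    [[0,0,0],[-41,1,0],68],
    [[0,0,0],[-41,1,0],68],
    [[0,0,0],[-41,1,0],68],
    [[0,0,0],[-41,1,0],68]
  ]
}}

```text
time: 12.42
tool_pos: [0.4909, 0.0623, 0.2589]
tcp_rot: [-2.306, -2.133, -0.0]
wrist_force: [0.7, -0.0, 1.1]
width: 0.795
grip_force: 0.0
```

>>> {"method": "step_arm", "body": {
  "targets": [
    [[0,0,0],[-41,1,0],68],
    [[0,0,0],[-41,1,0],68],
    [[0,0,0],[-41,1,0],68],
    [[0,0,0],[-30,1,0],68],
    [[0,0,0],[0,0,0],68]
  ]
}}

```text
time: 12.83
tool_pos: [0.4832, -0.0939, 0.2591]
tcp_rot: [2.311, 2.126, -0.002]
wrist_force: [0.5, -0.3, 0.5]
width: 0.796
grip_force: 0.0
```

>>> {"method": "step_arm", "body": {
  "targets": [
    [[0,0,0.12],[0,0,0],68],
    [[0,0,0.12],[0,0,0],68],
    [[0,0,0.12],[0,0,0],68],
    [[0,0,0],[0,0,0],68]
  ]
}}

```text
time: 13.17
tool_pos: [0.4833, -0.089, 0.2588]
tcp_rot: [-2.654, -1.68, -0.0]
wrist_force: [-0.6, -0.2, -0.1]
width: 0.801
grip_force: 0.0
```

```bash
python3 - <<'E'
from h import *
st();snap("wrist","w5.png");fit("wrist","casket_c",(.481,-.112));fit("wrist","board",(.353,-.276));fit("wrist","jar",(.485,-.225));fit("wrist","chedi_c",(.507,-.37))
read_camera("side");fit("side","board",(.353,-.276));fit("side","candle_c",(.504,.377),z=.008);fit("side","dish",(.504,.377))
E
```

```text
t 13.17 tcp [ 0.4833 -0.089   0.2588] x [0.428 0.904 0.001] z [-0.001  0.001 -1.   ]
wrist casket_c 0.57 xy [ 0.4803 -0.1127] yaw 1.202 iou 0.942 
wrist board 0.62 xy [ 0.355  -0.2752] yaw -0.198 iou 0.832 
wrist jar 0.93 xy [ 0.4894 -0.2217] yaw 0.126 iou 0.698 
wrist chedi_c 0.88 xy [ 0.5103 -0.4413] yaw 1.598 iou 0.318 
side board 0.81 xy [ 0.353  -0.2751] yaw 2.954 iou 0.909 
side candle_c none
side dish none
```

View pics/w5.png

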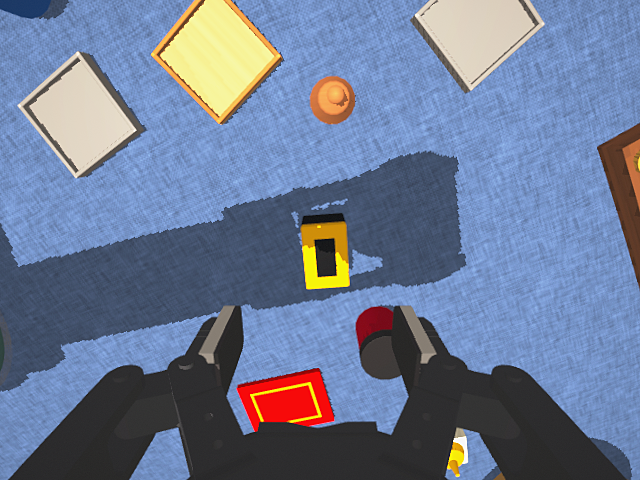

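Casket at (325,252), nearly aligned with the fingers; jar (378,340) is clear of the closing line. Descend.

>>> {"method": "step_arm", "body": {
  "targets": [
    [[0,0,0],[-22.5,7.5,10],68],
    [[0,0,-0.07],[0,0,37],68],
    [[0,0,0],[0,0,40],68],
    [[0,0,0],[0,0,40],68],
    [[0,0,0],[0,0,30],68]
  ]
}}

```text
time: 14.03
tool_pos: [0.4786, -0.1134, 0.0998]
tcp_rot: [-2.591, -1.774, 0.002]
wrist_force: [0.6, -0.2, -1.0]
width: 0.797
grip_force: 0.0
```

>>> {"method": "step_arm", "body": {
  "targets": [
    [[0,0,0],[0,0,19],68],
    [[0,0,0],[0,0,0],68]
  ]
}}

```text
time: 14.2
tool_pos: [0.4761, -0.1126, 0.0788]
tcp_rot: [-2.586, -1.771, 0.01]
wrist_force: [-1.6, -0.1, -0.5]
width: 0.796
grip_force: 0.0
```

>>> {"method": "step_arm", "body": {
  "targets": [
    [[0,0,0],[0,0,0],30],
    [[0,0,0],[0,0,0],30],
    [[0,0,0],[0,0,0],30],
    [[0,0,0],[0,0,0],30],
    [[0,0,0],[0,0,0],30]
  ]
}}

```text
time: 14.62
tool_pos: [0.4815, -0.114, 0.0853]
tcp_rot: [2.59, 1.773, 0.004]
wrist_force: [-0.4, 0.0, 4.5]
width: 0.463
grip_force: 36.6
```

```bash
python3 - <<'E'
from h import *
st()
E
```

```text
t 14.62 tcp [ 0.4815 -0.114   0.0853] x [0.362 0.932 0.   ] z [ 0.004 -0.001 -1.   ]
```

>>> {"method": "step_arm", "body": {
  "targets": [
    [[0,0,0],[0,0,-20],30],
    [[0,0,0],[0,0,-40],30],
    [[0,0,0],[-15,-4,-25],30],
    [[0,0,0],[-36,-11,0],30],
    [[0,0,0],[-36,-11,0],30]
  ]
}}

```text
time: 15.03
tool_pos: [0.4262, -0.1864, 0.172]
tcp_rot: [2.584, 1.776, 0.006]
wrist_force: [-0.1, -1.0, -1.3]
width: 0.462
grip_force: 36.2
```

>>> {"method": "step_arm", "body": {
  "targets": [
    [[0,0,0],[-36,-11,0],30],
    [[0,0,0],[-36,-11,0],30],
    [[0,0,0],[-36,-11,0],30],
    [[0,0,0.11],[0,0,0],30],
    [[0,0,0.11],[0,0,0],30]
  ]
}}

```text
time: 15.45
tool_pos: [0.353, -0.276, 0.1692]
tcp_rot: [2.777, 1.465, 0.001]
wrist_force: [-0.3, 0.3, -0.9]
width: 0.461
grip_force: 36.0
```

>>> {"method": "step_arm", "body": {
  "targets": [
    [[0,0,0.11],[0,0,0],30],
    [[0,0,0.11],[0,0,0],30],
    [[0,0,0.11],[0,0,0],30],
    [[0,0,0.11],[0,0,0],30],
    [[0,0,0.11],[0,0,0],30]
  ]
}}

```text
time: 15.87
tool_pos: [0.3544, -0.2742, 0.169]
tcp_rot: [3.07, 0.663, 0.001]
wrist_force: [0.2, -0.5, -0.9]
width: 0.462
grip_force: 35.9
```

>>> {"method": "step_arm", "body": {
  "targets": [
    [[0,0,0.11],[0,0,0],30],
    [[0,0,0.11],[0,0,0],30],
    [[0,0,0.11],[0,0,0],30],
    [[0,0,0.11],[0,0,0],30],
    [[0,0,0.11],[0,0,0],30]
  ]
}}

```text
time: 16.28
tool_pos: [0.3545, -0.2741, 0.169]
tcp_rot: [3.135, -0.196, 0.001]
wrist_force: [-1.0, -0.6, -1.0]
width: 0.461
grip_force: 35.9
```

>>> {"method": "step_arm", "body": {
  "targets": [
    [[0,0,0.075],[0,0,0],30],
    [[0,0,0],[0,0,0],30],
    [[0,0,0],[0,0,0],30]
  ]
}}

```text
time: 16.53
tool_pos: [0.3545, -0.2741, 0.1688]
tcp_rot: [3.127, -0.301, 0.001]
wrist_force: [0.0, -0.0, -0.5]
width: 0.463
grip_force: 35.9
```

```bash
python3 - <<'E'
from h import *
s,R=st();print(s['q'],s['width']);snap("wrist","w6.png");fit("wrist","casket_c",(.3535,-.276),z=.085);fit("wrist","board",(.353,-.276))
for c in("side","scene"):read_camera(c)
fit("side","casket_c",(.353,-.276),z=.085);fit("side","board",(.353,-.276))
E
```

```text
t 16.53 tcp [ 0.3545 -0.2741  0.1688] x [ 0.982 -0.191  0.001] z [ 0.001 -0.001 -1.   ]
[-7.13760273e-01 -3.96399066e-02  2.20745701e+00  1.12317668e-05
  9.72901701e-01  1.04894664e+00] 0.4633694318545051
wrist casket_c 0.69 xy [ 0.3535 -0.2727] yaw 2.943 iou 0.897 
wrist board 0.61 xy [ 0.3539 -0.2745] yaw 2.957 iou 0.542 
side casket_c 0.7 xy [ 0.3541 -0.2728] yaw 2.995 iou 0.498 
side board 0.61 xy [ 0.3528 -0.2751] yaw -0.188 iou 0.907
```

View pics/w6.png

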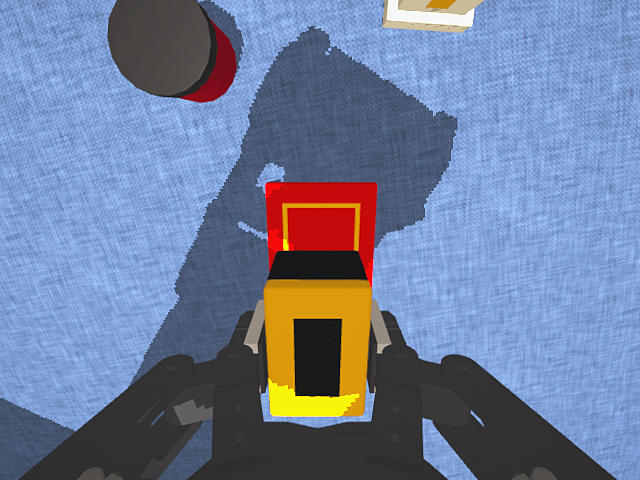

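Casket is over the board, parallel to the outline (320,225). Lower.

>>> {"method": "step_arm", "body": {
  "targets": [
    [[0,0,0],[0,1.5,25],30],
    [[0,0,0],[0,0,28],30],
    [[0,0,0],[0,0,14],30],
    [[0,0,0],[0,0,4],30],
    [[0,0,0],[0,0,0],30]
  ]
}}

```text
time: 17.3
tool_pos: [0.3533, -0.2748, 0.0961]
tcp_rot: [-3.125, 0.304, 0.004]
wrist_force: [0.2, -0.1, -1.2]
width: 0.463
grip_force: 36.0
```

>>> {"method": "step_arm", "body": {
  "targets": [
    [[0,0,0],[0,0,2],30],
    [[0,0,0],[0,0,1],30],
    [[0,0,0],[0,0,0],30]
  ]
}}

```text
time: 17.55
tool_pos: [0.3549, -0.2762, 0.0954]
tcp_rot: [3.126, -0.304, 0.003]
wrist_force: [0.4, 0.1, -0.9]
width: 0.463
grip_force: 36.0
```

>>> {"method": "step_arm", "body": {
  "targets": [
    [[0,0,0],[0,0,1.5],30],
    [[0,0,0],[0,0,1],30],
    [[0,0,0],[0,0,0],30]
  ]
}}

```text
time: 17.8
tool_pos: [0.3549, -0.2761, 0.0933]
tcp_rot: [3.126, -0.304, 0.002]
wrist_force: [-1.7, 1.1, 7.3]
width: 0.464
grip_force: 36.9
```

>>> {"method": "step_arm", "body": {
  "targets": [
    [[0,0,0],[0,0,0],66],
    [[0,0,0],[0,0,0],66],
    [[0,0,0],[0,0,0],66],
    [[0,0,0],[0,0,-15],66],
    [[0,0,0],[0,0,-35],66]
  ]
}}

```text
time: 18.22
tool_pos: [0.3511, -0.2729, 0.138]
tcp_rot: [-3.121, 0.304, 0.013]
wrist_force: [0.5, 0.7, -0.8]
width: 0.771
grip_force: 0.0
```

>>> {"method": "step_arm", "body": {
  "targets": [
    [[0,0,0],[0,0,-40],66],
    [[0,0,0],[10,0,-38],66],
    [[0,0,0],[35,14,-15],66],
    [[0,0,0],[35,14,0],66],
    [[0,0,0],[30,14,0],66]
  ]
}}

```text
time: 18.63
tool_pos: [0.4565, -0.3395, 0.2378]
tcp_rot: [3.124, -0.304, 0.008]
wrist_force: [0.0, 0.2, 0.5]
width: 0.773
grip_force: 0.0
```

>>> {"method": "step_arm", "body": {
  "targets": [
    [[0,0,0],[25,12,0],66],
    [[0,0,0],[15,9,0],66],
    [[0,0,0],[0,0,0],66],
    [[0,0,0],[0,0,0],66]
  ]
}}

```text
time: 18.97
tool_pos: [0.4892, -0.3664, 0.2341]
tcp_rot: [-3.126, 0.305, 0.002]
wrist_force: [-0.5, -1.5, 0.4]
width: 0.774
grip_force: 0.0
```

```bash
python3 - <<'E'
from h import *
st();snap("wrist","w7.png");fit("wrist","chedi_c",(.507,-.37));fit("wrist","casket_c",(.354,-.276),z=.008);fit("wrist","board",(.353,-.276))
read_camera("side");fit("side","board",(.353,-.276));fit("side","casket_c",(.354,-.276),z=.008);fit("side","candle_c",(.504,.377),z=.008);fit("side","dish",(.504,.377))
E
```

```text
t 18.97 tcp [ 0.4892 -0.3664  0.2341] x [ 0.981 -0.193 -0.001] z [-0.001  0.001 -1.   ]
wrist chedi_c 0.68 xy [ 0.5067 -0.3684] yaw 1.309 iou 0.91 
wrist casket_c 0.55 xy [ 0.3533 -0.2768] yaw -0.362 iou 0.839 
wrist board 0.59 xy [ 0.3494 -0.2939] yaw -0.212 iou 0.344 
side board 0.88 xy [ 0.3534 -0.2752] yaw 2.953 iou 0.529 
side casket_c 0.89 xy [ 0.3553 -0.2756] yaw 3.117 iou 0.844 
side candle_c none
side dish none
```

View pics/w7.png

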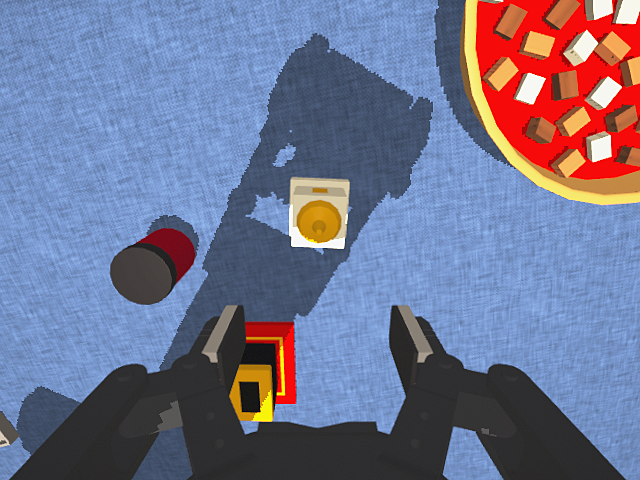

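Shrine (319,215) sits just ahead, nearly aligned with the fingers; casket lies parallel inside the outline. Descend on the shrine.

>>> {"method": "step_arm", "body": {
  "targets": [
    [[0,0,0],[17.5,-1.5,10],66],
    [[0,0,0.05],[0,0,38],66],
    [[0,0,0],[0,0,40],66],
    [[0,0,0],[0,0,35],66],
    [[0,0,0],[0,0,15],66]
  ]
}}

```text
time: 19.83
tool_pos: [0.5038, -0.3659, 0.0916]
tcp_rot: [-3.114, 0.382, 0.011]
wrist_force: [-0.4, 0.6, -0.2]
width: 0.777
grip_force: 0.0
```

>>> {"method": "step_arm", "body": {
  "targets": [
    [[0,0,0],[0,0,0],66],
    [[0,0,0],[0,0,0],30],
    [[0,0,0],[0,0,0],30],
    [[0,0,0],[0,0,0],30],
    [[0,0,0],[0,0,0],30]
  ]
}}

```text
time: 20.25
tool_pos: [0.5078, -0.3691, 0.0992]
tcp_rot: [3.116, -0.383, 0.005]
wrist_force: [0.9, 0.7, -2.3]
width: 0.466
grip_force: 35.6
```

>>> {"method": "step_arm", "body": {
  "targets": [
    [[0,0,0],[0,0,0],30]
  ]
}}

```text
time: 20.33
tool_pos: [0.5078, -0.3691, 0.0991]
tcp_rot: [3.116, -0.382, 0.005]
wrist_force: [-0.2, -0.9, 3.6]
width: 0.461
grip_force: 36.2
```

```bash
python3 - <<'E'
from h import *
s,R=st();print(s['q'])
E
```

```text
t 20.33 tcp [ 0.5078 -0.3691  0.0991] x [ 0.97  -0.242  0.004] z [ 0.003 -0.002 -1.   ]
[-6.68239588e-01  3.69834897e-01  1.87604132e+00  2.60564512e-05
  8.91753547e-01  1.14674841e+00]
```

>>> {"method": "step_arm", "body": {
  "targets": [
    [[0,0,0],[0,0,-20],30],
    [[0,0,0],[0,0,-40],30],
    [[0,0,0],[0,0,-40],30],
    [[0,0,0],[-9.3,-29,-10],30],
    [[0,0,0],[-13.3,-38.6,0],30]
  ]
}}

```text
time: 20.75
tool_pos: [0.5045, -0.3009, 0.2139]
tcp_rot: [3.111, -0.387, 0.019]
wrist_force: [1.0, 0.9, -1.1]
width: 0.466
grip_force: 36.0
```

>>> {"method": "step_arm", "body": {
  "targets": [
    [[0,0,0],[-13.3,-38.6,0],30],
    [[0,0,0],[-13.3,-38.6,0],30],
    [[0,0,0],[-13.3,-38.6,0],30],
    [[0,0,0],[-13.3,-38.6,0],30],
    [[0,0,0],[-13.3,-38.6,0],30]
  ]
}}

```text
time: 21.17
tool_pos: [0.4826, -0.0921, 0.2075]
tcp_rot: [3.118, -0.384, 0.002]
wrist_force: [1.1, 0.1, -1.7]
width: 0.466
grip_force: 36.0
```

>>> {"method": "step_arm", "body": {
  "targets": [
    [[0,0,0],[-13.3,-38.6,0],30],
    [[0,0,0],[-13.3,-38.6,0],30],
    [[0,0,0],[-13.3,-38.6,0],30],
    [[0,0,0],[-13.3,-38.6,0],30],
    [[0,0,0],[-4,-9.3,0],30]
  ]
}}

```text
time: 21.58
tool_pos: [0.4664, 0.0835, 0.2076]
tcp_rot: [-3.116, 0.377, -0.001]
wrist_force: [-0.3, 0.6, -1.8]
width: 0.461
grip_force: 36.2
```

>>> {"method": "step_arm", "body": {
  "targets": [
    [[0,0,-0.109],[0,0,0],30],
    [[0,0,-0.109],[0,0,0],30],
    [[0,0,-0.109],[0,0,0],30],
    [[0,0,-0.109],[0,0,0],30],
    [[0,0,-0.11],[0,0,0],30]
  ]
}}

```text
time: 22.0
tool_pos: [0.4672, 0.0787, 0.2073]
tcp_rot: [3.104, 0.481, 0.001]
wrist_force: [0.3, 0.5, -2.5]
width: 0.46
grip_force: 36.1
```

>>> {"method": "step_arm", "body": {
  "targets": [
    [[0,0,0],[0,0,25],30],
    [[0,0,0],[0,0,25],30],
    [[0,0,0],[0,0,0],30],
    [[0,0,0],[0,0,0],30]
  ]
}}

```text
time: 22.33
tool_pos: [0.4658, 0.0784, 0.1559]
tcp_rot: [-3.106, -0.472, 0.006]
wrist_force: [-0.3, 0.0, -0.8]
width: 0.463
grip_force: 36.1
```

```bash
python3 - <<'E'
from h import *
st();snap("wrist","w8.png");fit("wrist","chedi_c",(.469,.0785),z=.06);fit("wrist","plinth",(.469,.0785))
for c in("side","scene"):read_camera(c);fit(c,"plinth",(.469,.0785));fit(c,"chedi_c",(.469,.0785),z=.06)
E
```

```text
t 22.33 tcp [0.4658 0.0784 0.1559] x [ 0.955  0.297 -0.004] z [-0.004 -0.001 -1.   ]
wrist chedi_c 0.74 xy [0.4683 0.0804] yaw 1.89 iou 0.859 
wrist plinth 0.62 xy [0.4713 0.0797] yaw 0.322 iou 0.512 
side plinth 0.95 xy [0.4679 0.0776] yaw 3.434 iou 0.873 
side chedi_c 0.65 xy [0.468  0.0789] yaw 3.286 iou 0.571 
scene plinth 0.63 xy [0.4687 0.0756] yaw 3.493 iou 0.805 
scene chedi_c 0.87 xy [0.4714 0.0766] yaw 0.426 iou 0.854
```

View pics/w8.png

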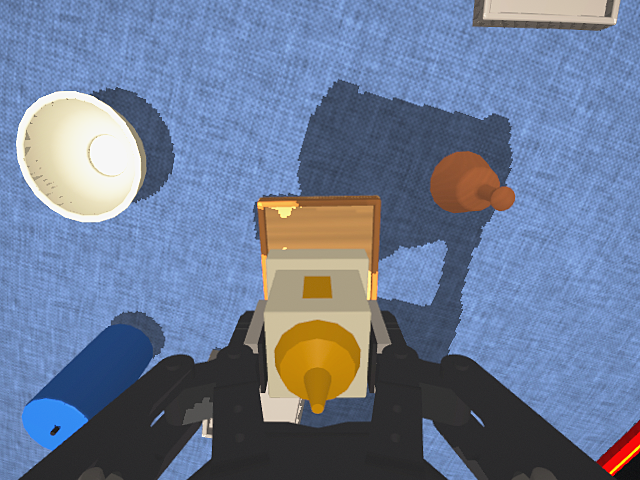

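Shrine is squared up and centred over the plinth (318,250); the cone (465,183) and bowl are clear. Lower.

>>> {"method": "step_arm", "body": {
  "targets": [
    [[0,0,0],[0,0,25],30],
    [[0,0,0],[0,0,15],30],
    [[0,0,0],[0,0,4],30],
    [[0,0,0],[0,0,2],30],
    [[0,0,0],[0,0,0],30]
  ]
}}

```text
time: 23.2
tool_pos: [0.4673, 0.0789, 0.1109]
tcp_rot: [-3.106, -0.472, 0.001]
wrist_force: [0.7, 0.7, -1.1]
width: 0.461
grip_force: 36.2
```

>>> {"method": "step_arm", "body": {
  "targets": [
    [[0,0,0],[0,0,1.5],30],
    [[0,0,0],[0,0,0],30]
  ]
}}

```text
time: 23.37
tool_pos: [0.468, 0.079, 0.1102]
tcp_rot: [3.106, 0.472, 0.003]
wrist_force: [0.4, 0.3, -1.5]
width: 0.463
grip_force: 36.2
```

>>> {"method": "step_arm", "body": {
  "targets": [
    [[0,0,0],[0,0,1.5],30],
    [[0,0,0],[0,0,1],30],
    [[0,0,0],[0,0,0],30]
  ]
}}

```text
time: 23.62
tool_pos: [0.4676, 0.0789, 0.1072]
tcp_rot: [3.106, 0.472, 0.001]
wrist_force: [-0.4, 0.5, -1.4]
width: 0.458
grip_force: 36.3
```

>>> {"method": "step_arm", "body": {
  "targets": [
    [[0,0,0],[0,0,1],30],
    [[0,0,0],[0,0,1],30],
    [[0,0,0],[0,0,0],30]
  ]
}}

```text
time: 23.87
tool_pos: [0.4677, 0.0789, 0.1071]
tcp_rot: [3.106, 0.472, -0.0]
wrist_force: [-7.6, -0.9, 16.4]
width: 0.456
grip_force: 38.5
```

Contact; release, rise and back off for a check.

>>> {"method": "step_arm", "body": {
  "targets": [
    [[0,0,0],[0,0,0],64],
    [[0,0,0],[0,0,0],64],
    [[0,0,0],[0,0,0],64],
    [[0,0,0],[0,0,-15],64],
    [[0,0,0],[0,0,-35],64]
  ]
}}

```text
time: 24.28
tool_pos: [0.4633, 0.0784, 0.1506]
tcp_rot: [-3.105, -0.472, 0.017]
wrist_force: [-0.2, 1.4, -0.5]
width: 0.748
grip_force: 0.0
```

>>> {"method": "step_arm", "body": {
  "targets": [
    [[0,0,0],[0,0,-40],64],
    [[0,0,0],[0,0,-40],64],
    [[0,0,0],[0,0,-40],64],
    [[0,0,0],[0,0,-30],64],
    [[0,0,0],[-30,0,0],64]
  ]
}}

```text
time: 24.7
tool_pos: [0.4453, 0.071, 0.3136]
tcp_rot: [3.105, 0.473, 0.027]
wrist_force: [0.4, -0.0, 1.4]
width: 0.75
grip_force: 0.0
```

>>> {"method": "step_arm", "body": {
  "targets": [
    [[0,0,0],[0,0,0],64],
    [[0,0,0],[0,0,0],64]
  ]
}}

```text
time: 24.87
tool_pos: [0.4379, 0.0698, 0.3051]
tcp_rot: [3.106, 0.472, 0.002]
wrist_force: [0.6, 0.4, 0.5]
width: 0.749
grip_force: 0.0
```

```bash
python3 - <<'E'
from h import *
st()
a=snap("side","s2.png");snap("scene","sc2.png");snap("wrist","w9.png")
cv2.imwrite('pics/s2c.png',cv2.resize(a[140:420,220:480,::-1],(520,560),interpolation=cv2.INTER_CUBIC))
for o,d,e in(("candle_c","dish",(.504,.377)),("bottle_c","coaster",(.663,.153)),("chedi_c","plinth",(.468,.078)),("casket_c","board",(.354,-.275))):
    for c in("side","scene","wrist"):fit(c,o,e,z=.008);fit(c,d,e)
tips("side",["bowl","jar"])
E
```

```text
t 24.87 tcp [0.4379 0.0698 0.3051] x [0.955 0.297 0.001] z [ 0.001  0.    -1.   ]
side candle_c 0.57 xy [0.5061 0.3756] yaw 0.11 iou 0.823 
side dish 0.53 xy [0.5043 0.3809] yaw 4.601 iou 0.312 
scene candle_c 0.93 xy [0.5002 0.3742] yaw 0.198 iou 0.882 
scene dish 0.77 xy [0.4983 0.3738] yaw 6.31 iou 0.352 
wrist candle_c 0.72 xy [0.5047 0.3792] yaw 0.094 iou 0.972 edge
wrist dish 0.77 xy [0.5029 0.3788] yaw 5.922 iou 0.442 
side bottle_c 0.96 xy [0.6643 0.1535] yaw 0.157 iou 0.889 
side coaster 0.62 xy [0.6643 0.1592] yaw 0.154 iou 0.437 
scene bottle_c 0.6 xy [0.6622 0.1474] yaw 0.086 iou 0.847 
scene coaster 0.89 xy [0.6599 0.1516] yaw 0.311 iou 0.541 
wrist bottle_c none
wrist coaster none
side chedi_c 0.93 xy [0.4677 0.0813] yaw 1.706 iou 0.832 
side plinth 0.97 xy [0.4684 0.0781] yaw 3.491 iou 0.461 
scene chedi_c none
scene plinth 0.6 xy [0.4677 0.0746] yaw 0.363 iou 0.412 
wrist chedi_c 0.58 xy [0.4682 0.0807] yaw 0.326 iou 0.917 
wrist plinth 0.98 xy [0.4695 0.0791] yaw 1.891 iou 0.495 
side casket_c 0.58 xy [ 0.3549 -0.2741] yaw 3.115 iou 0.869 
side board 0.96 xy [ 0.3529 -0.2753] yaw -0.185 iou 0.509 
scene casket_c 0.97 xy [ 0.3514 -0.2782] yaw 0.217 iou 0.818 
scene board 0.52 xy [ 0.3542 -0.2769] yaw 2.887 iou 0.567 
wrist casket_c 0.89 xy [ 0.356  -0.2732] yaw -0.242 iou 0.952 
wrist board 0.8 xy [ 0.3557 -0.2732] yaw 2.911 iou 0.506 
side bowl 0.83 px 326 216 xy [0.4945 0.2236]
side jar 0.98 px 342 348 xy [ 0.4935 -0.2184]
```

View pics/s2c.png

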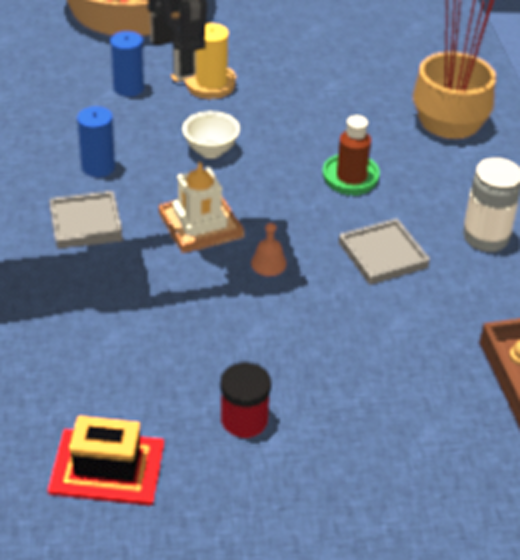

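View pics/w9.png

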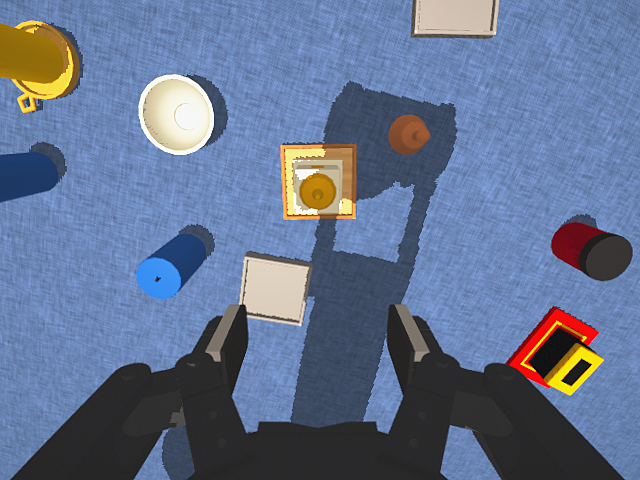

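Both views show all four standing in their places: candle in the dish, bottle on the coaster, shrine square inside the plinth (318,185), and casket within the gold outline (565,355). The bowl and jar have not moved.

```bash
python3 -c "
from workcell import *
print(finish_job())"
```

```text
the job is handed in; nothing more can be done
None
```

The candle, bottle, shrine and casket all stand in their places. In the final pictures they look upright and within tolerance, and the bowl and jar don't appear to have moved. The job was handed in at about 25 s of the 115 s allowed; no verdict came back.

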